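# Plug the wide circuit card into its card frame

### The arm

A 6-joint arm with a two-finger parallel gripper is mounted at the origin on the work surface. World frame = base frame: x ahead of the robot, y to its left, z up, the work surface at z = 0. Lengths are in m, angles in rad, forces in N, time in s.
With the tool pointing down it reaches from about 0.325 to 0.85 m from the base axis. Payload 15.5 kg.
Tool frame: the origin (TCP) lies midway between the tips of the shut fingers; the grasp point (between the pads) lies 19 mm behind it; z points along the fingers, y is the line along which they close (so a half turn about z gives the same grasp; the last joint's range is limited). The gripper opens to 91 mm and grips with 3 to 60 N. Pads are 32 mm wide; open, the fingers measure 118 mm over their backs; the gripper's body (76 mm by 178 mm) begins 60 mm behind the grasp point.
Start: joints at [-1.288, 0.494, 1.345, -0, 1.302, -0.096], TCP at [0.231, -0.581, 0.18] pointing down, gripper open.
Joint ranges: [-2.91, 2.91], [-0.82, 2.16], [0.22, 2.67], [-1.22, 4.37], [0.12, 2.79], [-3.08, 3.08]. Speed limits (rad/s): [1.89, 1.89, 2.57, 3.01, 3.01, 3.01].

### API

Orientations are given as [roll, pitch, yaw] about the fixed x, y, z axes, in that order (R = Rz(yaw) Ry(pitch) Rx(roll)).
In Python, from cell import arm, snapshot, spot_in, trace, landmark_of gives the robot as it stands.
- The arm moves only by the shell command python3 -m crank 'ROWS' [FORCE]. ROWS is JSON, a list that holds one entry, the list of rows, each a list of 7 numbers: the shift along the tool's x, y, z in mm, then the turn, a rotation vector about the tool's x, y, z in degrees, then the opening, from 0 (shut) to 1 (fully open). In form: [[[dx, dy, dz, wx, wy, wz, fingers], ...]]. A call has 1 to 20 rows; each row shifts and turns the commanded pose from where the row before left it, along the tool's axes as they then stand; what a row does not reach is not made up. A row lasts 1/10 s, in which the tool goes at most 50 mm and 8.59 degrees, less where a joint would pass 70% of its speed; a pose out of reach is approached as far as the arm can. A call with a gripper value outside its range is refused whole. The fingers move at their own pace and stop on an object; FORCE is the grip in N (left out, the last holds). Time passes only in rows, so rows that do not move let the fingers close. It gives the time, the measured TCP pose, the force, the opening and the grip force at its end, in the units of the state.
- arm.observe(): the state, without advancing time (a new reading comes with each control period).
- snapshot(name): name is "scene" or "top"; returns a dict with "image" (400x640x3 uint8, red, green, blue), "fov_y" (degrees; the focal length in pixels is half the picture's height over the tangent of half this angle, whatever the lens; pixels are square), "cx", "cy" (the principal point, pixels), "D" ([k1, k2, p1, p2, k3] as OpenCV has them; the pictures are not rectified), "R" (3x3) and "t" (3): a world point X has camera coordinates R X + t. Camera axes: x right, y down, z forward; pixel columns grow to the right and rows downward; lengths in m; the calibration is good to about 2 mm. A picture is of the moment at which its call begins. There is no depth.
- arm.close_job(): hands the job in; it is judged then, once.
Trained networks look in the newest picture that a camera, given by its name, has taken for a name from the list of things; names that differ only in an ending like _2 or _b are one class to them, and where a whole thing is asked for, a point or a joint stands for the part that bears it (a point fixed in the world has none). Each returns a list of dicts, best first, with "p" (0 to 1); they miss things now and then, are a little off and sometimes report something else, mostly with a low value. They report only what shows in the picture. A call takes as long as a camera call.
- spot_in(target, camera): "location" ([x, y, z] in m, in world coordinates, good to about 4 mm: the middle of the surface that is visible of it).
- trace(target, camera): "mask" (400x640 bool, what is visible of it).
- landmark_of(target, camera): "location" ([x, y, z] in m, in world coordinates, good to about 4 mm: a listed point, or the origin of a listed thing).
The state is a dict: "clock": time; "joint_positions": joint angles; "qvel": joint speeds; "tau": joint torques, N m; "ee_pos": TCP position; "tool_rot": TCP orientation; "wrist_force": force on the tool from outside, world axes, zero at the start; "torque": the same for the moment, N m; "finger_gap": finger opening in m; "gripper_force": force on a finger pad.
Only numpy, scipy, OpenCV 4.12 (cv2) and the standard library are available. Lean on these libraries where they do the work, as an engineer would, in place of code of your own. Each camera call takes 0.05 s, during which the arm holds its last target. There are 200 camera calls.

### The job

Take the wide circuit card out of its orange stand by the grip bar on its top edge and slide it straight down, either way round, between the guides of the wide card frame, until it sits fully home on the frame's base. Lower it gently, do not let it drop down the guides, and let go of it once it is seated. Leave the small card where it stands; the small frame stays empty.

Things in the scene. Friction and masses are not known exactly. Their poses are not given: they have to be found in the camera images.
- card_wide: The wide circuit card upright in a fixed orange stand (slot walls to 36 mm above bench; lifts straight out). Dark green board 100 wide, 80 tall, 4 mm thick; grey grip bar centred on its top edge, 60 long, 12 thick, from 78 to 102 mm above the bottom edge. About 90 g. Origin: middle of bottom edge; x = thickness, y = width, z up.
- card_small: The small circuit card upright in a fixed orange stand (slot walls to 36 mm above bench; lifts straight out). Dark green board 60 wide, 80 tall, 4 mm thick; grey grip bar centred on its top edge, 40 long, 12 thick, from 78 to 102 mm above the bottom edge. About 60 g. Origin: middle of bottom edge; x = thickness, y = width, z up. Leave alone.
- frame_wide: Wide card frame, fixed: two facing upright grey card guides, open-topped, on an aluminium base; only it fits the wide card. Origin: underside centre, on bench; y along slot, x across, z up. Base 80 (x) by 144 mm, 8 thick: card seats 8 mm above origin. Slot 11 wide, ends 108 apart; open between guides for the middle 80 mm. Guides straight to 70 mm high, then flare to a 131 by 34 mm mouth at 95.
- frame_small: Small card frame, fixed: like the wide one but narrower, too narrow for the wide card. Origin: underside centre, on bench; y along slot, x across, z up. Base 80 (x) by 104 mm, 8 thick: card seats 8 mm above origin. Slot 11 wide, ends 68 apart; open between guides for the middle 40 mm. Guides straight to 70 mm high, then flare to a 91 by 34 mm mouth at 95.

How it is judged:
By the outcome, as a careful person would: the job done as asked, in the order asked, and still so for the second after the job is handed in, with the robot touching nothing.
It also fails if it takes over 38 s, if anything falls off the work surface, if the arm or the gripper's body presses on something with over 40 N, if the wrist force passes 120 N, or if a joint passes its speed limit or range.

## Working session

There is one attempt and no reset: what is moved stays moved. The work goes in short steps, Python scripts to look and compute and a shell command to move; the robot and the scene stay as the last step left them, time stands still between calls to the robot, and variables do not carry over. Pictures are saved under pics/ and viewed, at most 10 in all, crops included, and the job is handed in when it is done.

```bash
mkdir -p pics; python3 - <<'E'
from cell import *
import cv2,numpy as np
s=arm.observe();print({k:np.round(v,3).tolist() for k,v in s.items()})
for c in("scene","top"):
    d=snapshot(c);cv2.imwrite(f"pics/{c}0.png",d["image"][:,:,::-1])
    print(c,d["fov_y"],d["cx"],d["cy"],d["D"],np.round(-np.array(d["R"]).T@d["t"],3))
    for t in("card_wide","card_small","frame_wide","frame_small"):
        print(t,[(np.round(o["location"],3).tolist(),round(o["p"],2)) for o in landmark_of(t,c)[:3]],[(np.round(o["location"],3).tolist(),round(o["p"],2)) for o in spot_in(t,c)[:2]])
E
```

```text
{'clock': 0.0, 'joint_positions': [-1.288, 0.494, 1.346, 0.0, 1.303, -0.096], 'qvel': [-0.001, -0.0, 0.001, 0.0, 0.0, 0.002], 'tau': [-0.0, -87.882, -38.185, 0.071, 0.053, -0.0], 'ee_pos': [0.231, -0.58, 0.179], 'tool_rot': [-3.14, -0.0, 0.379], 'wrist_force': [-0.406, 0.237, -0.619], 'torque': [-0.022, -0.013, -0.004], 'gripper_force': 0.0, 'finger_gap': 0.091}
scene 54.08631537004737 315.57525574621485 199.53559958713333 [-0.09338809  0.          0.          0.          0.        ] [ 1.345 -0.007  0.695]
card_wide [([0.572, -0.371, 0.006], 0.77), ([0.564, 0.114, -0.001], 0.43)] [([0.575, -0.368, 0.072], 0.83)]
card_small [([0.538, -0.155, 0.008], 0.64)] [([0.536, -0.152, 0.073], 0.64)]
frame_wide [([0.562, 0.114, 0.001], 0.91)] []
frame_small [([0.495, 0.348, -0.002], 0.81)] [([0.506, 0.348, 0.013], 0.72)]
top 43.967845779219175 319.92158805985287 205.4186394535943 [-0.06184042  0.          0.          0.          0.        ] [0.482 0.008 1.308]
card_wide [([0.57, -0.366, 0.006], 0.76)] [([0.568, -0.357, 0.106], 0.57)]
card_small [([0.536, -0.156, 0.008], 0.44)] [([0.534, -0.149, 0.108], 0.5)]
frame_wide [([0.56, 0.114, -0.002], 0.72)] [([0.561, 0.118, 0.009], 0.97)]
frame_small [([0.491, 0.346, -0.001], 0.9)] [([0.492, 0.352, 0.006], 0.77)]
```

View pics/scene0.png

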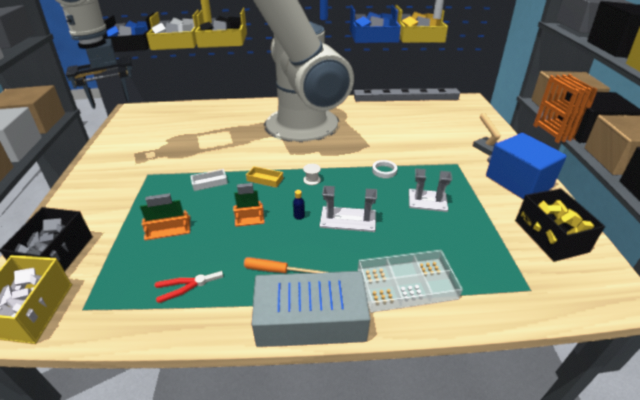

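View pics/top0.png

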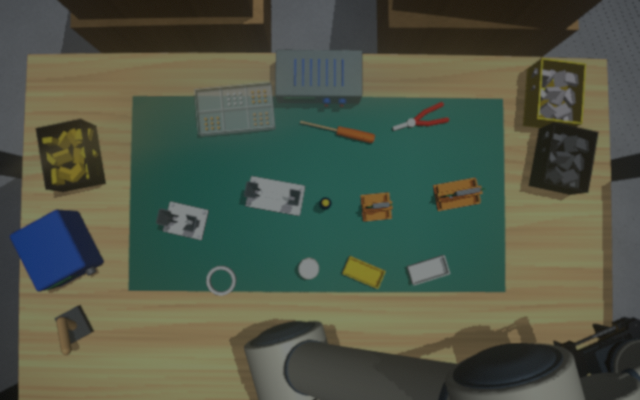

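```bash
python3 - <<'E'
from cell import *
import cv2,numpy as np
rows=[]
for c,boxes in(("top",[(230,165,100,65),(425,165,70,50)]),("scene",[(305,175,90,65),(130,180,80,65)])):
    d=snapshot(c);im=d["image"][:,:,::-1]
    r=[cv2.resize(im[y:y+h,x:x+w],(400,300),interpolation=cv2.INTER_CUBIC) for x,y,w,h in boxes]
    rows.append(np.hstack(r))
    for t in("card_wide","frame_wide"):
        m=trace(t,c)
        if m: 
            M=m[0]["mask"];np.save(f"{t}_{c}.npy",M);print(c,t,m[0]["p"],M.sum(),cv2.minAreaRect(np.argwhere(M)[:,::-1].astype(np.float32)))
    np.savez(f"{c}.npz",**{k:np.array(v) for k,v in d.items()})
cv2.imwrite("pics/crops.png",np.vstack(rows))
E
```

```text
top card_wide 0.71 1634 ((273.7197570800781, 195.34713745117188), (56.456787109375, 30.209558486938477), 10.17551040649414)
top frame_wide 0.62 1652 ((273.058349609375, 195.0848846435547), (57.39453887939453, 30.518159866333008), 10.491477012634277)
scene card_wide 0.55 887 ((161.19232177734375, 207.03846740722656), (25.427120208740234, 42.543914794921875), 82.87498474121094)
scene frame_wide 0.68 1099 ((429.68035888671875, 189.51638793945312), (38.93036651611328, 40.01679992675781), 5.194429397583008)
```

View pics/crops.png

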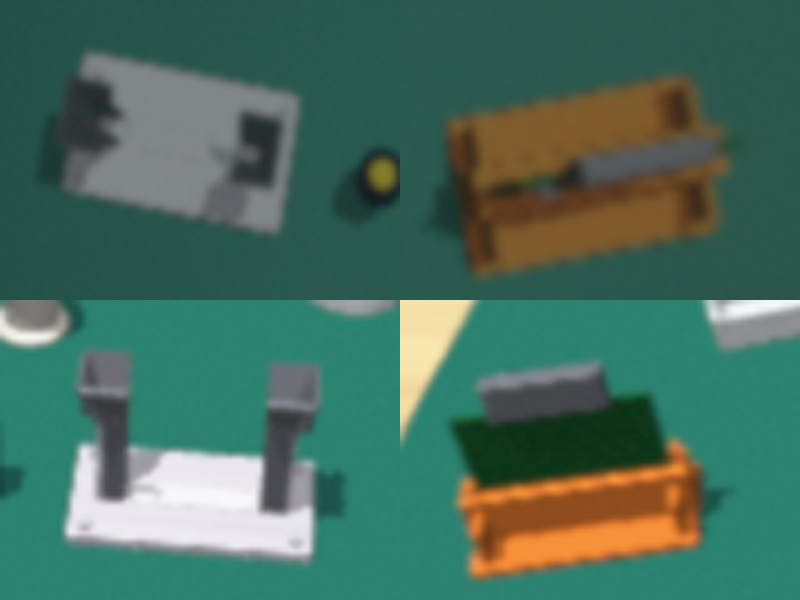

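```bash
cat > h.py <<'E'
import numpy as np,cv2
from scipy.optimize import least_squares
C={}
for c in("top","scene"):
    d=np.load(c+".npz");f=200/np.tan(np.radians(float(d["fov_y"]))/2)
    C[c]=(cv2.Rodrigues(d["R"])[0],d["t"],np.array([[f,0,d["cx"]],[0,f,d["cy"]],[0,0,1.]]),d["D"])
def proj(c,P):
    r,t,K,D=C[c];return cv2.projectPoints(np.array(P,float),r,t,K,D)[0][:,0]
def place(p,L):
    x,y,a,z=p;L=np.array(L,float)/1000;c,s=np.cos(a),np.sin(a)
    return np.c_[x+c*L[:,0]-s*L[:,1],y+s*L[:,0]+c*L[:,1],z+L[:,2]]
def fit(obs,p0,fixz):
    def full(p):return np.r_[p,0] if fixz else p
    def res(p):return np.concatenate([(proj(c,place(full(p),L))-uv).ravel() for c,L,uv in obs])
    r=least_squares(res,p0,loss="soft_l1",f_scale=.7);return full(r.x),res(r.x).reshape(-1,2)
def uncrop(pts,o,s):return (np.array(pts,float)+.5)/s-.5+np.array(o)
E
python3 - <<'E'
from h import *
F=[("top",[(40,72,8),(40,-72,8),(-40,-72,8),(-40,72,8)],uncrop([(85,52),(299,95),(280,235),(63,190)],(230,165),(4,300/65))),
("scene",[(-40,-72,8),(-40,72,8),(40,72,8),(40,-72,8)],uncrop([(80,145),(315,160),(313,252),(67,238)],(305,175),(400/90,300/65)))]
K=[("top",[(6,30,102),(-6,30,102),(-6,-30,102),(6,-30,102)],uncrop([(177,158),(182,185),(318,160),(314,135)],(425,165),(400/70,6))),
("scene",[(2,-50,80),(2,50,80),(6,-30,78),(6,30,78),(-6,-30,102),(-6,30,102)],uncrop([(50,122),(252,97),(90,123),(208,104),(78,78),(200,63)],(130,180),(5,300/65)))]
np.set_printoptions(precision=4,suppress=True)
for n,o,p0,z in(("frame",F,[.56,.114,-.17],1),("card",K,[.57,-.368,.1,.006],0)):
    p,r=fit(o,p0,z);print(n,p,"yaw",np.degrees(p[2]));print(r.tolist())
    for q in o: print(q[0],fit([q],p[:3] if z else p,z)[0])
    np.save(n+".npy",p)
ims=[]
pc=np.load("card.npy");pf=np.load("frame.npy")
def box(x,y,z0,z1):return [(a,b,c) for c in(z0,z1) for a,b in((x,y),(-x,y),(-x,-y),(x,-y))]
for c,bs in(("top",[(230,165,100,65),(425,165,70,50)]),("scene",[(305,175,90,65),(130,180,80,65)])):
    im=np.load(c+".npz")["image"][:,:,::-1]
    row=[]
    for (x,y,w,h),p,B in zip(bs,(pf,pc),([box(40,72,0,8),box(17,65.5,95,95),box(5.5,54,70,70)],[box(6,30,78,102),box(2,50,0,80)])):
        s=np.array([400/w,300/h]);k=cv2.resize(im[y:y+h,x:x+w],(400,300),interpolation=cv2.INTER_CUBIC).copy()
        for b in B:
            u=((proj(c,place(p,b))-(x,y)+.5)*s-.5).round().astype(int)
            for q in(u[:4],u[4:]):cv2.polylines(k,[q],True,(0,0,255))
            for i in range(4):cv2.line(k,u[i].tolist(),u[i+4].tolist(),(0,255,255))
        row.append(k)
    ims.append(np.hstack(row))
cv2.imwrite("pics/ov.png",np.vstack(ims))
E
```

```text
frame [ 0.562   0.1112 -0.1636  0.    ] yaw -9.372137973801511
[[-0.11551255186216736, 0.04273408155424363], [0.2900349795289685, -0.05736994695763542], [-0.13740569323459795, -0.41407079482627296], [0.06611106578975523, 0.07124450068099009], [0.14974024614542714, -0.09550957219707357], [-0.28971187437764456, 0.1432639863056977], [0.22705167787125902, 0.049666184938644165], [-0.036569873002008535, -0.8406412150742142]]
top [ 0.5618  0.1113 -0.1667  0.    ]
scene [ 0.5627  0.1111 -0.1562  0.    ]
card [ 0.5697 -0.3688  0.1713  0.0063] yaw 9.815776787354883
[[0.3936104474394142, -0.24251432029086573], [0.3769796490954036, 0.08834816358964304], [0.32946855338275327, 0.2632276802718536], [0.1650375376093507, -0.38616954709365814], [0.07369399204534943, 0.08528792934421858], [-0.24331194518691746, -0.16982295450094398], [0.15284758266227527, 0.32775131976924854], [0.6516348918025869, 1.0260379721200366], [0.48974652432880816, -0.3282624110246104], [0.32881718717587205, -0.4610994529394077]]
top [ 0.5694 -0.3674  0.1709  0.0083]
scene [ 0.5652 -0.3715  0.1727  0.0029]
```

View pics/ov.png

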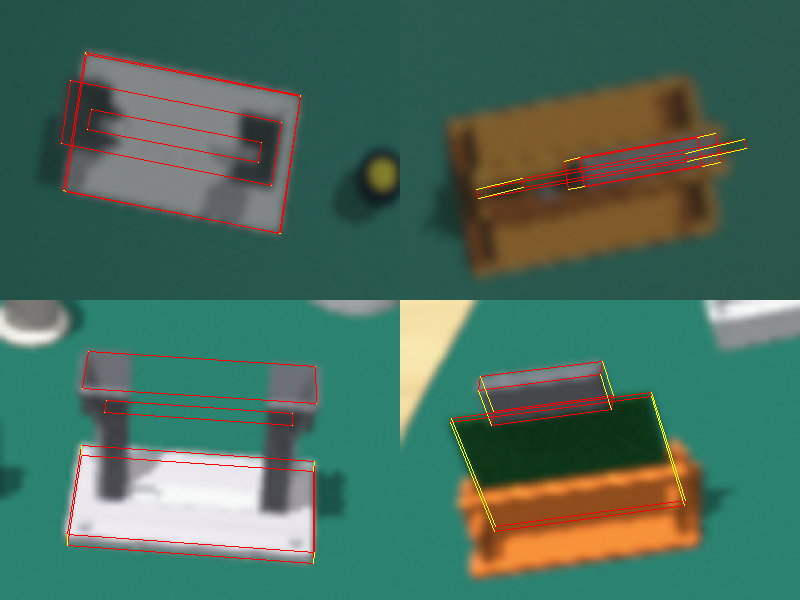

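```bash
python3 -m crank '[[[0,0,0,0,0,-7.8,1],[0,0,0,0,0,-7.8,1],[0,0,0,0,0,-7.8,1],[0,0,0,0,0,-7.8,1],[0,0,0,0,0,-7.8,1],[0,0,0,0,0,-7.8,1],[0,0,0,0,0,-7.8,1],[0,0,0,0,0,-7.8,1],[0,0,0,0,0,-7.8,1],[0,0,0,0,0,-7.8,1],[0,0,0,0,0,0,1]]]' 25
python3 -m crank '[[[8,20,0,0,0,0,1],[8,20,0,0,0,0,1],[8,20,0,0,0,0,1],[8,20,0,0,0,0,1],[8,20,0,0,0,0,1],[8,20,0,0,0,0,1],[8,20,0,0,0,0,1],[8,20,0,0,0,0,1],[8,20,0,0,0,0,1],[8,20,0,0,0,0,1],[8,20,0,0,0,0,1],[8,20,0,0,0,0,1],[8,20,0,0,0,0,1],[8,20,0,0,0,0,1],[8,20,0,0,0,0,1],[8,20,0,0,0,0,1],[8,20,0,0,0,0,1],[8,20,0,0,0,0,1],[0,0,0,0,0,0,1],[0,0,0,0,0,0,1]]]'
cat > rel.py <<'E'
from cell import arm
from h import *
from scipy.spatial.transform import Rotation as R
s=arm.observe();p=np.array(s["ee_pos"]);Q=R.from_euler("xyz",s["tool_rot"])
for n in("card","frame"):
    g=np.load(n+".npy");G=R.from_euler("xyz",[np.pi,0,g[2]+np.pi/2])
    print(n,"d tool mm",np.round(Q.inv().apply(np.r_[g[:2],0]-p)*1000,1),"rot",np.round(np.degrees((Q.inv()*G).as_rotvec()),2))
print(round(s["clock"],2),np.round(p,4),np.round(s["wrist_force"],2),s["finger_gap"],s["gripper_force"],np.round(s["joint_positions"],2))
E
python3 rel.py
```

```text
clock: 2.3
ee_pos: [0.2311, -0.5807, 0.1798]
tool_rot: [3.142, -0.0, 1.743]
wrist_force: [-0.3, 0.0, 0.1]
finger_gap: 0.0913
gripper_force: 0.0
clock: 4.3
ee_pos: [0.5617, -0.3779, 0.1796]
tool_rot: [-3.141, -0.0, 1.738]
wrist_force: [0.0, 0.4, -0.1]
finger_gap: 0.0912
gripper_force: 0.0
card d tool mm [  7.6   9.5 179.6] rot [-0.02 -0.01 -0.24]
frame d tool mm [482.2  81.7 179.6] rot [-0.02 -0.   18.95]
4.3 [ 0.5617 -0.3779  0.1796] [ 0.01  0.44 -0.1 ] 0.09117093264605146 0.0 [-0.68  0.57  1.2  -0.    1.37 -0.85]
```

```bash
python3 -m crank '[[[4,5,0,0,0,0,1],[4,4.5,0,0,0,0,1],[0,0,10,0,0,0,1],[0,0,10,0,0,0,1],[0,0,10,0,0,0,1],[0,0,10,0,0,0,1],[0,0,10,0,0,0,1],[0,0,10,0,0,0,1],[0,0,10,0,0,0,1],[0,0,10,0,0,0,1],[0,0,10,0,0,0,1],[0,0,10,0,0,0,1],[0,0,0,0,0,0,1],[0,0,0,0,0,0,1]]]'
python3 rel.py; python3 - <<'E'
from cell import *
import cv2,numpy as np
o=[cv2.resize(snapshot(c)["image"][y:y+h,x:x+w,::-1],(400,300),interpolation=cv2.INTER_CUBIC) for c,x,y,w,h in(("scene",110,110,140,140*.75),("top",400,130,140,105)) for h in[105]]
cv2.imwrite("pics/g.png",np.hstack(o))
E
```

```text
clock: 5.7
ee_pos: [0.5697, -0.3686, 0.0798]
tool_rot: [-3.142, -0.0, 1.74]
wrist_force: [0.0, 0.3, 0.4]
finger_gap: 0.0912
gripper_force: 0.0
card d tool mm [-0.2 -0.  79.8] rot [-0.01 -0.01 -0.11]
frame d tool mm [474.2  73.2  79.8] rot [-1.000e-02 -1.000e-02  1.907e+01]
5.7 [ 0.5697 -0.3686  0.0798] [0.03 0.33 0.44] 0.09117531077875575 0.0 [-0.66  0.67  1.31  0.    1.17 -0.83]
```

View pics/g.png

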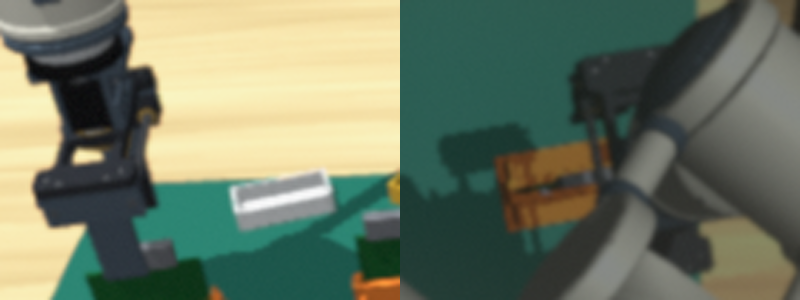

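The scene crop shows the finger in front of the grip bar (bar's right end at crop ~(158,252)), straddling it as intended. Closing.

```bash
python3 -m crank '[[[0,0,0,0,0,0,0],[0,0,0,0,0,0,0],[0,0,0,0,0,0,0],[0,0,0,0,0,0,0],[0,0,0,0,0,0,0],[0,0,0,0,0,0,0],[0,0,0,0,0,0,0],[0,0,0,0,0,0,0],[0,0,0,0,0,0,0],[0,0,0,0,0,0,0]]]' 25
python3 rel.py
```

```text
clock: 6.8
ee_pos: [0.5697, -0.3686, 0.0798]
tool_rot: [-3.142, -0.0, 1.74]
wrist_force: [0.6, -0.8, 0.7]
finger_gap: 0.0142
gripper_force: 0.0
card d tool mm [-0.2 -0.  79.8] rot [-0.   -0.   -0.11]
frame d tool mm [474.2  73.3  79.8] rot [-0.   -0.   19.08]
6.8 [ 0.5697 -0.3686  0.0798] [ 0.6  -0.82  0.71] 0.014160408297383555 0.0 [-0.66  0.67  1.31  0.    1.17 -0.83]
```

```bash
python3 -m crank '[[[0,0,0,0,0,0,0],[0,0,0,0,0,0,0],[0,0,0,0,0,0,0],[0,0,0,0,0,0,0],[0,0,-4,0,0,0,0],[0,0,-6,0,0,0,0],[0,0,-10,0,0,0,0],[0,0,-10,0,0,0,0],[0,0,-10,0,0,0,0],[0,0,-10,0,0,0,0],[0,0,-10,0,0,0,0],[0,0,-10,0,0,0,0],[0,0,-10,0,0,0,0],[0,0,-10,0,0,0,0],[0,0,-10,0,0,0,0],[0,0,-10,0,0,0,0],[0,0,-10,0,0,0,0],[0,0,-10,0,0,0,0],[0,0,0,0,0,0,0]]]' 25
python3 rel.py
```

```text
clock: 8.7
ee_pos: [0.5703, -0.369, 0.2115]
tool_rot: [3.14, 0.002, 1.74]
wrist_force: [-0.2, 0.3, 1.2]
finger_gap: 0.0005
gripper_force: 0.0
card d tool mm [  0.7  -0.9 211.5] rot [ 0.09  0.1  -0.11]
frame d tool mm [475.1  72.4 210.8] rot [ 0.11  0.08 19.08]
8.7 [ 0.5703 -0.369   0.2115] [-0.2   0.27  1.16] 0.0005062019147182859 0.0 [-0.66  0.55  1.16  0.    1.44 -0.83]
```

The fingers shut on nothing, so I'll look again.

```bash
python3 - <<'E'
from cell import *
import cv2,numpy as np
o=[]
for c,x,y,w,h in(("scene",110,150,120,90),("top",400,140,120,90)):
    d=snapshot(c);np.savez(f"{c}.npz",**{k:np.array(v) for k,v in d.items()})
    o.append(cv2.resize(d["image"][y:y+h,x:x+w,::-1],(400,300),interpolation=cv2.INTER_CUBIC))
    print(c,[(np.round(q["location"],3).tolist(),round(q["p"],2)) for q in landmark_of("card_wide",c)[:3]])
cv2.imwrite("pics/g2.png",np.hstack(o))
E
```

```text
scene [([0.57, -0.367, 0.006], 0.87)]
top [([0.569, -0.366, 0.008], 0.69)]
```

View pics/g2.png

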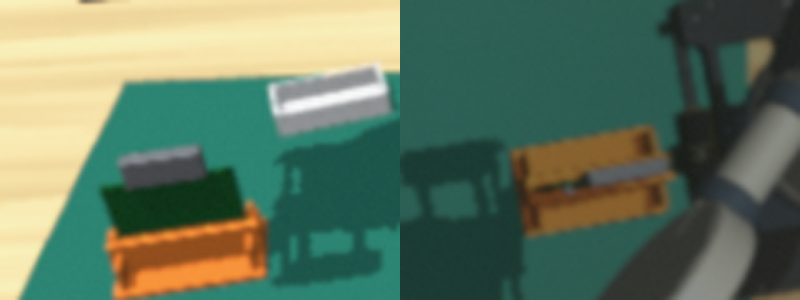

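Card still sits in its stand, unmoved (bar at crop (160,167)); I'll check where the fingers truly are against the reported TCP.

```bash
python3 - <<'E'
from h import *
from cell import arm
from scipy.spatial.transform import Rotation as R
s=arm.observe();p=np.array(s["ee_pos"]);Q=R.from_euler("xyz",s["tool_rot"])
P=[p,p+Q.apply([0,0,-.019]),p+Q.apply([0,0,-.079]),p+Q.apply([.016,0,0]),p+Q.apply([-.016,0,0])]
o=[]
for c in("scene","top"):
    im=np.load(c+".npz")["image"][:,:,::-1];u=proj(c,P);print(c,u.round(1).tolist())
    x,y=(u[0]-[60,60]).astype(int);x=max(x,0);y=max(y,0)
    k=cv2.resize(im[y:y+120,x:x+120],(400,400),interpolation=cv2.INTER_CUBIC)
    for q,col in zip(u,[(0,0,255),(0,255,255),(255,255,0),(255,0,255),(255,0,255)]):cv2.circle(k,(((q-(x,y)+.5)/.3)).round().astype(int).tolist(),4,col,1)
    o.append(k)
cv2.imwrite("pics/g3.png",np.hstack(o))
E
```

```text
scene [[146.9, 161.8], [144.7, 154.9], [137.6, 131.9], [153.8, 160.9], [140.0, 162.7]]
top [[482.0, 188.0], [484.9, 187.4], [494.7, 185.1], [475.1, 189.2], [488.8, 186.9]]
```

View pics/g3.png

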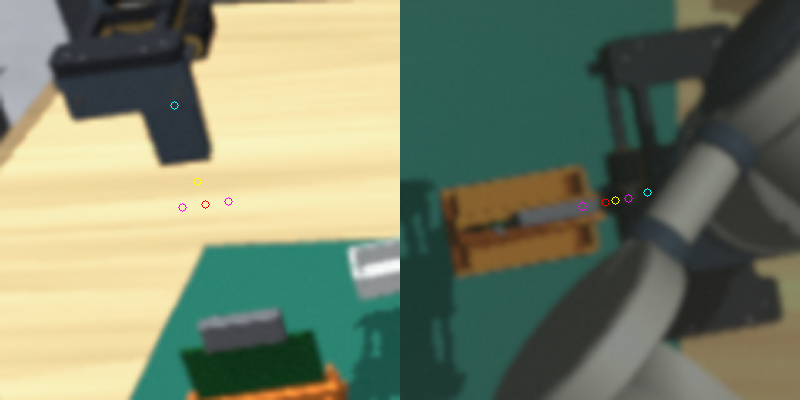

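Important: the real fingertips show at scene crop (187,161), well above the reported TCP's projection (205,204), so there is an offset between the reading and the real tool. I'll quantify it.

```bash
python3 - <<'E'
from h import *
from cell import arm
from scipy.spatial.transform import Rotation as R
s=arm.observe();p=np.array(s["ee_pos"]);Q=R.from_euler("xyz",s["tool_rot"])
x0,y0=86,101
uv=np.array([(163,164),(210,158)])*.3-.5+(x0,y0)
def corners(o):return p+Q.apply(np.array([[-.016,.0135,0],[.016,.0135,0]])+o)
for ty in(-.02,-.01,0,.01,.02):
    r=least_squares(lambda v:(proj("scene",corners([v[0],ty,v[1]]))-uv).ravel(),[0,-.03],x_scale=.01)
    print(ty,(r.x*1000).round(1),r.fun.round(2))
print(proj("scene",[[0,0,0]]),proj("top",[[0,0,0]]))
r=least_squares(lambda v:(proj("scene",corners([v[0],0,v[1]]))-uv).ravel(),[0,-.03],x_scale=.01)
o=np.array([r.x[0],0,r.x[1]])
o2=[]
for c,b in(("scene",(86,91,80,80)),("top",(460,140,80,80))):
    im=np.load(c+".npz")["image"][:,:,::-1];x,y,w,h=b
    k=np.clip(cv2.resize(im[y:y+h,x:x+w],(400,400),interpolation=cv2.INTER_CUBIC).astype(float)*1.8,0,255).astype(np.uint8)
    for z,hx,hy,col in((0,16,13.5,(0,0,255)),(-60,16,13.5,(0,255,255)),(-79,38,89,(255,255,0))):
        P=p+Q.apply(np.array([(hx,hy,z),(-hx,hy,z),(-hx,-hy,z),(hx,-hy,z)])/1000+o)
        cv2.polylines(k,[((proj(c,P)-(x,y)+.5)*5).round().astype(int)],True,col)
    o2.append(k)
cv2.imwrite("pics/g4.png",np.hstack(o2))
E
```

```text
-0.02 [ -4.8 -32.2] [ 0.01  0.02 -0.01 -0.02]
-0.01 [ -2.  -37.6] [-0.07  0.03  0.07 -0.03]
0 [  0.7 -43.1] [-0.16  0.04  0.16 -0.04]
0.01 [  3.5 -48.6] [-0.25  0.05  0.25 -0.05]
0.02 [  6.3 -54. ] [-0.34  0.07  0.34 -0.06]
[[302.12559567 122.85843602]] [[316.14178701 409.74523511]]
```

View pics/g4.png

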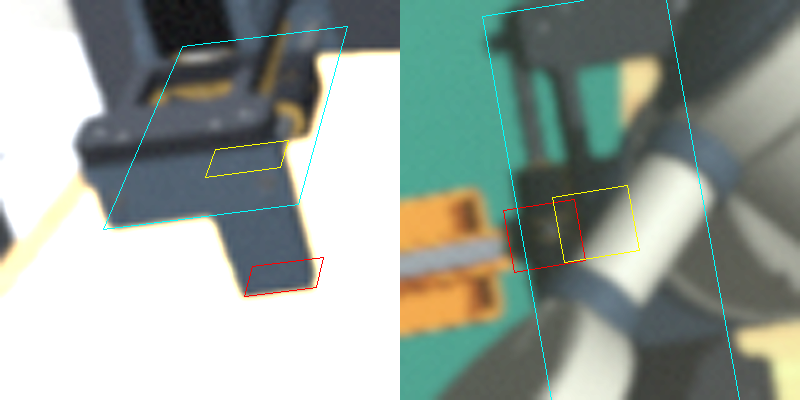

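The top/scene overlay shows the real tool matches the drawn body if the fingertips are ~43 mm higher than reported (tip edge at crop (245–315,290)); lateral error is only a few mm. So I descend 43 mm lower than the first time.

```bash
python3 -m crank '[[[0,0,0,0,0,0,1],[0,0,5,0,0,0,1],[0,0,10,0,0,0,1],[0,0,10,0,0,0,1],[0,0,10,0,0,0,1],[0,0,10,0,0,0,1],[0,0,15,0,0,0,1],[0,0,15,0,0,0,1],[0,0,15,0,0,0,1],[0,0,15,0,0,0,1],[0,0,15,0,0,0,1],[0,0,15,0,0,0,1],[0,0,10,0,0,0,1],[0,0,0,0,0,0,1]]]'
python3 rel.py
```

```text
clock: 10.3
ee_pos: [0.569, -0.368, 0.0631]
tool_rot: [-3.14, -0.002, 1.74]
wrist_force: [-0.3, 0.2, -0.2]
finger_gap: 0.0912
gripper_force: 0.0
card d tool mm [-1.   0.7 63.1] rot [-0.1  -0.11 -0.11]
frame d tool mm [473.4  74.   63.8] rot [-0.11 -0.09 19.08]
10.3 [ 0.569  -0.368   0.0631] [-0.28  0.2  -0.17] 0.09120532326456066 0.0 [-0.66  0.68  1.32 -0.    1.14 -0.83]
```

```bash
python3 -m crank '[[[0,0,10,0,0,0,1],[0,0,0,0,0,0,1],[0,0,0,0,0,0,1]]]'; python3 rel.py; python3 -c "
from cell import arm;print(arm.observe()['qvel'])"
```

```text
clock: 10.6
ee_pos: [0.5698, -0.3687, 0.055]
tool_rot: [3.141, 0.0, 1.74]
wrist_force: [-0.6, 0.3, -0.5]
finger_gap: 0.0912
gripper_force: 0.0
card d tool mm [-0.1 -0.1 55. ] rot [ 0.01  0.01 -0.11]
frame d tool mm [474.3  73.2  54.9] rot [1.000e-02 1.000e-02 1.908e+01]
10.6 [ 0.5698 -0.3687  0.055 ] [-0.63  0.35 -0.48] 0.09119139481155805 0.0 [-0.66  0.69  1.33 -0.    1.12 -0.83]
[-0.00013134 -0.00796582 -0.00649413  0.00032799  0.00159839 -0.0008076 ]
```

```bash
python3 -m crank '[[[0,0,6,0,0,0,1],[0,0,6,0,0,0,1],[0,0,6,0,0,0,1],[0,0,0,0,0,0,1]]]'; python3 - <<'E'
from cell import *
import cv2
im=snapshot("scene")["image"][:,:,::-1][130:250,90:250]
cv2.imwrite("pics/g5.png",cv2.resize(im,(640,480),interpolation=cv2.INTER_CUBIC))
E
```

```text
clock: 11.0
ee_pos: [0.5692, -0.3681, 0.0356]
tool_rot: [-3.14, -0.001, 1.74]
wrist_force: [-0.2, -0.1, -0.5]
finger_gap: 0.0914
gripper_force: 0.0
```

View pics/g5.png

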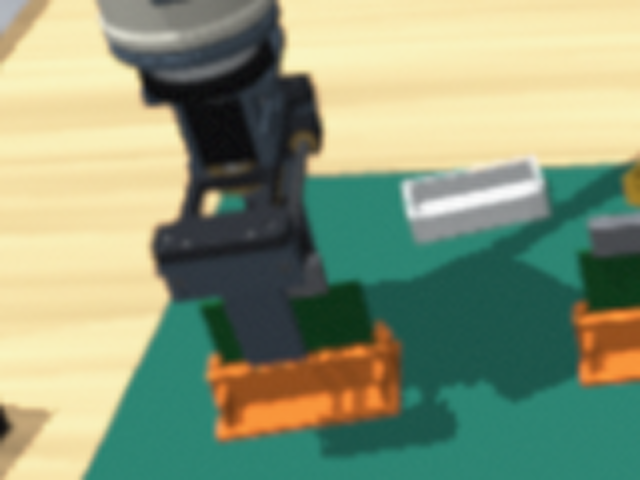

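The finger now covers the bar in front of the board (tip edge at (245–305,360), below the bar bottom). Closing.

```bash
python3 -m crank '[[[0,0,0,0,0,0,0],[0,0,0,0,0,0,0],[0,0,0,0,0,0,0],[0,0,0,0,0,0,0],[0,0,0,0,0,0,0],[0,0,0,0,0,0,0],[0,0,0,0,0,0,0],[0,0,0,0,0,0,0],[0,0,0,0,0,0,0],[0,0,0,0,0,0,0],[0,0,0,0,0,0,0],[0,0,0,0,0,0,0]]]' 25
python3 rel.py
```

```text
clock: 12.25
ee_pos: [0.5697, -0.3686, 0.0368]
tool_rot: [3.142, 0.0, 1.74]
wrist_force: [0.6, 0.2, 0.4]
finger_gap: 0.0116
gripper_force: 25.0
card d tool mm [-0.2 -0.1 36.8] rot [ 0.    0.   -0.11]
frame d tool mm [474.2  73.2  36.8] rot [ 0.    0.   19.08]
12.25 [ 0.5697 -0.3686  0.0368] [0.64 0.21 0.41] 0.011599095170397117 24.999901950359344 [-0.66  0.71  1.34  0.    1.08 -0.83]
```

```bash
python3 -m crank '[[[0,0,-5,0,0,0,0],[0,0,-10,0,0,0,0],[0,0,-10,0,0,0,0],[0,0,-10,0,0,0,0],[0,0,-10,0,0,0,0],[0,0,-10,0,0,0,0],[0,0,-10,0,0,0,0],[0,0,-10,0,0,0,0],[0,0,-10,0,0,0,0],[0,0,-10,0,0,0,0],[0,0,-10,0,0,0,0],[0,0,-10,0,0,0,0],[0,0,-10,0,0,0,0],[0,0,0,0,0,0,0]]]' 25; python3 rel.py
```

```text
clock: 13.65
ee_pos: [0.5704, -0.3691, 0.1635]
tool_rot: [3.14, 0.002, 1.74]
wrist_force: [-1.2, 0.5, -1.3]
finger_gap: 0.0119
gripper_force: 25.0
card d tool mm [  0.7  -0.9 163.5] rot [ 0.09  0.1  -0.11]
frame d tool mm [475.1  72.4 162.8] rot [ 0.11  0.08 19.08]
13.65 [ 0.5704 -0.3691  0.1635] [-1.2   0.45 -1.26] 0.011907200043516423 24.99983847141266 [-0.66  0.58  1.22  0.    1.33 -0.83]
```

```bash
python3 -m crank '[[[12,2,0,0,0,0,0],[24,3.7,0,0,0,0,0],[24,3.7,0,0,0,0,0],[24,3.7,0,0,0,0,0],[24,3.7,0,0,0,0,0],[24,3.7,0,0,0,0,0],[24,3.7,0,0,0,0,0],[24,3.7,0,0,0,0,0],[24,3.7,0,0,0,0,0],[24,3.7,0,0,0,0,0],[24,3.7,0,0,0,0,0],[24,3.7,0,0,0,0,0],[24,3.7,0,0,0,0,0],[24,3.7,0,0,0,0,0],[24,3.7,0,0,0,0,0],[24,3.7,0,0,0,0,0],[24,3.7,0,0,0,0,0],[24,3.7,0,0,0,0,0],[24,3.7,0,0,0,0,0],[16,3,0,0,0,0,0]]]' 25
python3 -m crank '[[[0,0,0,0,0,5,0],[0,0,0,0,0,5,0],[0,0,0,0,0,5,0],[0,0,0,0,0,4,0],[0,0,0,0,0,0,0]]]'; python3 rel.py
```

```text
clock: 15.65
ee_pos: [0.5617, 0.0988, 0.1613]
tool_rot: [-3.141, -0.0, 1.741]
wrist_force: [-0.1, 0.2, -1.3]
finger_gap: 0.0117
gripper_force: 25.0
clock: 16.15
ee_pos: [0.5623, 0.0971, 0.1615]
tool_rot: [-3.141, 0.0, 1.407]
wrist_force: [-1.5, -0.4, -1.7]
finger_gap: 0.0119
gripper_force: 25.0
card d tool mm [-458.5   83.3  161.5] rot [ -0.04   0.   -19.18]
frame d tool mm [ 13.9  -2.5 161.5] rot [-0.04  0.01  0.01]
16.15 [0.5623 0.0971 0.1615] [-1.48 -0.38 -1.74] 0.011892691357759807 25.000718235969543 [ 0.07  0.44  1.51 -0.    1.2   0.23]
```

```bash
python3 -m crank '[[[7,-1,0,0,0,0,0],[7,-1.5,0,0,0,0,0],[0,0,0,0,0,0,0],[0,0,0,0,0,0,0]]]'; python3 rel.py; python3 - <<'E'
from cell import *
import cv2,numpy as np
o=[]
for c,x,y,w,h in(("scene",295,130,100,125),("top",230,145,100,125)):
    d=snapshot(c);np.savez(f"{c}.npz",**{k:np.array(v) for k,v in d.items()})
    o.append(cv2.resize(d["image"][y:y+h,x:x+w,::-1],(400,500),interpolation=cv2.INTER_CUBIC))
    print(c,[(np.round(q["location"],3).tolist(),round(q["p"],2)) for q in landmark_of("card_wide",c)[:3]],[(np.round(q["location"],3).tolist(),round(q["p"],2)) for q in landmark_of("frame_wide",c)[:3]])
o=np.hstack(o);o[:,400:]=np.clip(o[:,400:].astype(float)*1.8,0,255)
cv2.imwrite("pics/g6.png",o)
E
```

```text
clock: 16.55
ee_pos: [0.5625, 0.1115, 0.1618]
tool_rot: [-3.142, 0.0, 1.41]
wrist_force: [0.2, -0.2, -0.7]
finger_gap: 0.0116
gripper_force: 25.0
card d tool mm [-472.9   84.2  161.8] rot [-1.000e-02  0.000e+00 -1.904e+01]
frame d tool mm [ -0.3  -0.4 161.8] rot [-0.    0.    0.15]
16.55 [0.5625 0.1115 0.1618] [ 0.21 -0.24 -0.74] 0.011622478767790106 24.999825954437256 [ 0.09  0.44  1.5  -0.    1.2   0.25]
scene [([0.565, 0.111, 0.133], 0.76)] [([0.562, 0.118, 0.0], 0.82)]
top [] []
```

View pics/g6.png

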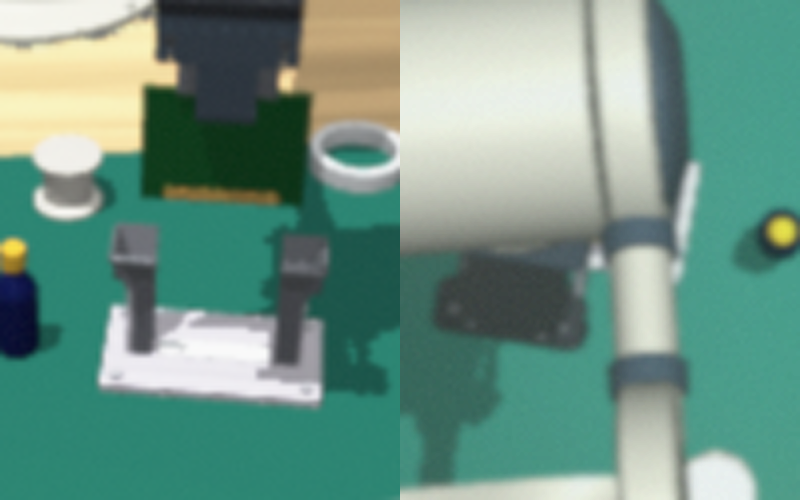

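The picture shows the card held upright over the frame (board corners at crop (145,87), (311,94), (304,204), (141,195)), with guide mouths at (135,240) and (305,250). I fit its pose with z known from the lift.

```bash
python3 - <<'E'
from h import *
L=[(2,-50,80),(2,50,80),(2,50,0),(2,-50,0)]
uv=uncrop([(145,87),(311,94),(304,204),(141,196)],(295,130),4)
np.set_printoptions(precision=4,suppress=True)
pf=np.load("frame.npy");c,s=np.cos(pf[2]),np.sin(pf[2])
for z in(.128,.1313,.135):
    r=least_squares(lambda v:(proj("scene",place([*v,z],L))-uv).ravel(),[.56,.11,-.16])
    d=r.x[:2]-pf[:2];print(z,r.x,np.degrees(r.x[2]),"in frame axes mm",1000*np.array([c*d[0]+s*d[1],-s*d[0]+c*d[1]]),r.fun.round(2))
# frame from scene now: base top corners
F=[(-40,-72,8),(-40,72,8),(40,72,8),(40,-72,8)]
uf=uncrop([(113,305),(324,320),(321,396),(101,380)],(295,130),4)
r=least_squares(lambda v:(proj("scene",place([*v,0],F))-uf).ravel(),[.56,.11,-.16]);print(r.x,r.fun.round(2))
E
```

```text
0.128 [ 0.5562  0.1118 -0.1412] -8.089757995916502 in frame axes mm [-5.8201 -0.3762] [-0.39 -0.16  0.54 -0.07 -0.3   0.05  0.15  0.13]
0.1313 [ 0.5611  0.111  -0.1411] -8.08628195319602 in frame axes mm [-0.8725 -0.3109] [-0.53 -0.27  0.68 -0.16 -0.18  0.13  0.02  0.2 ]
0.135 [ 0.5666  0.1102 -0.1411] -8.082232887263402 in frame axes mm [ 4.6742 -0.2379] [-0.68 -0.39  0.84 -0.27 -0.05  0.22 -0.13  0.27]
[ 0.5607  0.1116 -0.1723] [ 0.14 -0.38 -0.24 -0.36  0.31  0.44 -0.22  0.2 ]
```

```bash
python3 -m crank '[[[0,0,6,0,0,0,0],[0,0,6,0,0,0,0],[0,0,6,0,0,0,0],[0,0,6,0,0,0,0],[0,0,6,0,0,0,0],[0,0,6,0,0,0,0],[0,0,4,0,0,0,0],[0,0,4,0,0,0,0],[0,0,4,0,0,0,0],[0,0,0,0,0,0,0]]]'; python3 rel.py
python3 -m crank '[[[0,0,4,0,0,0,0],[0,0,4,0,0,0,0],[0,0,4,0,0,0,0],[0,0,4,0,0,0,0],[0,0,0,0,0,0,0]]]'; python3 rel.py
```

```text
clock: 17.85
ee_pos: [0.5623, 0.1111, 0.1133]
tool_rot: [-3.141, 0.0, 1.409]
wrist_force: [-0.4, 0.1, -0.7]
finger_gap: 0.0119
gripper_force: 25.0
card d tool mm [-472.4   84.9  113.4] rot [ -0.04   0.   -19.11]
frame d tool mm [ 1.000e-01 -2.000e-01  1.133e+02] rot [-0.04  0.01  0.08]
17.85 [0.5623 0.1111 0.1133] [-0.39  0.13 -0.74] 0.011858585964873691 24.999881386756897 [ 0.09  0.49  1.55 -0.    1.09  0.25]
clock: 18.35
ee_pos: [0.5622, 0.1111, 0.0972]
tool_rot: [-3.141, 0.0, 1.409]
wrist_force: [0.6, 0.7, -0.7]
finger_gap: 0.0121
gripper_force: 25.0
card d tool mm [-472.3   85.    97.2] rot [ -0.05   0.   -19.11]
frame d tool mm [ 0.1 -0.1 97.2] rot [-0.05  0.01  0.07]
18.35 [0.5622 0.1111 0.0972] [ 0.61  0.71 -0.67] 0.01210716772923722 24.999798238277435 [0.09 0.52 1.57 0.   1.06 0.25]
```

```bash
python3 -m crank '[[[0,0,4,0,0,0,0],[0,0,4,0,0,0,0],[0,0,4,0,0,0,0],[0,0,4,0,0,0,0],[0,0,4,0,0,0,0],[0,0,0,0,0,0,0]]]'
python3 -m crank '[[[0,0,4,0,0,0,0],[0,0,4,0,0,0,0],[0,0,4,0,0,0,0],[0,0,4,0,0,0,0],[0,0,4,0,0,0,0],[0,0,4,0,0,0,0],[0,0,4,0,0,0,0],[0,0,0,0,0,0,0]]]'; python3 rel.py
```

```text
clock: 18.95
ee_pos: [0.5622, 0.1111, 0.0772]
tool_rot: [-3.141, 0.0, 1.409]
wrist_force: [-0.2, -0.2, -1.2]
finger_gap: 0.0119
gripper_force: 25.0
clock: 19.75
ee_pos: [0.5622, 0.1111, 0.0492]
tool_rot: [-3.141, 0.0, 1.409]
wrist_force: [0.0, -0.2, -0.1]
finger_gap: 0.012
gripper_force: 25.0
card d tool mm [-472.4   85.    49.2] rot [ -0.05   0.   -19.11]
frame d tool mm [ 0.1 -0.2 49.2] rot [-0.05  0.01  0.08]
19.75 [0.5622 0.1111 0.0492] [ 0.03 -0.23 -0.1 ] 0.011969655524899526 24.99979555606842 [0.09 0.58 1.61 0.   0.95 0.25]
```

Expected bottom is now ~10 mm above the base; finish slowly, watching the force.

```bash
python3 -m crank '[[[0,0,2,0,0,0,0],[0,0,2,0,0,0,0],[0,0,2,0,0,0,0],[0,0,1,0,0,0,0],[0,0,0,0,0,0,0]]]' 
python3 -m crank '[[[0,0,1,0,0,0,0],[0,0,1,0,0,0,0],[0,0,0,0,0,0,0]]]'|grep -E "clock|ee_pos|wrist"
```

```text
clock: 20.25
ee_pos: [0.5625, 0.1111, 0.0427]
tool_rot: [-3.141, 0.0, 1.409]
wrist_force: [0.1, 0.5, -1.0]
finger_gap: 0.012
gripper_force: 25.0
clock: 20.55
ee_pos: [0.5625, 0.1111, 0.0407]
wrist_force: [0.9, -0.4, -0.9]
```

```bash
python3 -m crank '[[[0,0,1,0,0,0,0],[0,0,0,0,0,0,0]]]'|grep -E "clock|ee_pos|wrist"
```

```text
clock: 20.75
ee_pos: [0.5625, 0.1111, 0.0397]
wrist_force: [0.3, 0.2, -0.6]
```

```bash
for i in 1; do python3 -m crank '[[[0,0,1,0,0,0,0],[0,0,0,0,0,0,0]]]'|grep -E "clock|ee_pos|wrist"; done
```

```text
clock: 20.95
ee_pos: [0.5626, 0.1111, 0.0388]
wrist_force: [0.3, -0.0, -1.0]
```

```bash
python3 -m crank '[[[0,0,1,0,0,0,0],[0,0,0,0,0,0,0]]]'|grep -E "clock|ee_pos|wrist"
```

```text
clock: 21.15
ee_pos: [0.5629, 0.1111, 0.0387]
wrist_force: [-3.0, -0.5, 16.4]
```

```bash
python3 -m crank '[[[0,0,0.7,0,0,0,0],[0,0,0,0,0,0,0]]]'|grep -E "clock|ee_pos|wrist"
```

```text
clock: 21.35
ee_pos: [0.5634, 0.1111, 0.0386]
wrist_force: [-4.8, -1.9, 25.9]
```

Contact at 38.7 mm, matching the predicted seat (38.5). Relieve the push, let go and rise.

```bash
python3 -m crank '[[[0,0,-1.5,0,0,0,0],[0,0,0,0,0,0,0],[0,0,0,0,0,0,0.3],[0,0,0,0,0,0,0.3],[0,0,0,0,0,0,0.5],[0,0,0,0,0,0,0.5],[0,0,0,0,0,0,0.7],[0,0,0,0,0,0,0.7],[0,0,0,0,0,0,0.7],[0,0,0,0,0,0,0.7],[0,0,-4,0,0,0,0.7],[0,0,-8,0,0,0,0.7],[0,0,-10,0,0,0,0.7],[0,0,-10,0,0,0,0.7],[0,0,-10,0,0,0,0.7],[0,0,-10,0,0,0,0.7],[0,0,-10,0,0,0,0.7],[0,0,-10,0,0,0,0.7],[0,0,-10,0,0,0,0.7],[0,0,0,0,0,0,0.7]]]'
python3 -m crank '[[[0,0,-10,0,0,0,0.7],[0,0,-10,0,0,0,0.7],[0,0,-10,0,0,0,0.7],[0,0,-10,0,0,0,0.7],[0,0,-10,0,0,0,0.7],[0,0,-10,0,0,0,0.7],[0,0,0,0,0,0,0.7],[0,0,0,0,0,0,0.7]]]'
python3 - <<'E'
from cell import *
from h import *
for c in("scene","top"):
    d=snapshot(c);np.savez(f"{c}.npz",**{k:np.array(v) for k,v in d.items()})
    for t in("card_wide","card_small","frame_wide"):print(c,t,[(np.round(q["location"],3).tolist(),round(q["p"],2)) for q in landmark_of(t,c)[:2]])
im=np.load("scene.npz")["image"];B=lambda L:proj("scene",place([.562,.1112,-.1636,.008],L))
# board green mask extent vs predicted seated board
g=(im[:,:,1].astype(int)<85)&(im[:,:,1]>im[:,:,0]+20)&(im[:,:,1]>im[:,:,2]+15)
g[:,:310]=0;g[:,400:]=0;g[:150]=0;g[250:]=0
v,u=np.nonzero(g);print("green",u.min(),u.max(),v.min(),v.max(),len(u));print(B([(2,-50,80),(2,50,80),(2,50,0),(2,-50,0),(6,-30,102),(6,30,102)]).round(1))
E
```

```text
clock: 23.35
ee_pos: [0.5634, 0.1112, 0.1221]
tool_rot: [3.14, -0.001, 1.408]
wrist_force: [0.6, 0.4, -0.2]
finger_gap: 0.0638
gripper_force: 0.0
clock: 24.15
ee_pos: [0.5626, 0.1111, 0.1807]
tool_rot: [3.141, -0.0, 1.409]
wrist_force: [0.2, -0.6, -0.4]
finger_gap: 0.064
gripper_force: 0.0
scene card_wide [([0.563, 0.113, 0.008], 0.87)]
scene card_small [([0.531, -0.153, 0.006], 0.97)]
scene frame_wide [([0.564, 0.112, -0.0], 0.67)]
top card_wide []
top card_small [([0.534, -0.154, 0.008], 0.68)]
top frame_wide []
green 334 367 193 217 579
[[329.8 192.6]
 [369.2 195.2]
 [366.9 219. ]
 [329.4 216.4]
 [337.7 187.1]
 [361.8 188.6]]
```

The card's origin is at z = 0.008 in the frame, its silhouette matches the seated model, and the gripper is clear.

```bash
python3 -c "
from cell import arm;print(arm.close_job())"
```

```text
the job is handed in; nothing more can be done
None
```

The wide card is seated fully home in the wide frame (bottom edge measured at 8 mm, on the base) and released. The small card still stands in its stand, and the job was handed in at about 24.5 s. The first grasp closed on nothing because the fingertips sit about 43 mm higher than the reported TCP, so I went lower and gripped it on the second try.

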